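# Put the findings tins away by size under the bench shelf

## Task

Put the four round aluminium tins away under the low wooden shelf, one in each bay, in order of size: the largest in the end bay below the flower jar, then smaller and smaller along the row to the smallest in the end bay below the pot of files. Slide each one in from the front, the robot's side, until its near edge is level with the shelf's front edge or farther in, standing on the bench with its lid up. Leave the vials, the pen and the hammer where they lie.

Things in the scene. Friction and masses are not known exactly. Their poses are not given: they have to be found in the camera images.
- tin_62: round screw-lid aluminium tin, diameter 62 mm, 33 mm high, about 160 g, stands loose on the bench with its lid up; origin at the centre of its underside, z up through the lid. Largest of the four tins
- tin_52: round screw-lid aluminium tin, diameter 52 mm, 29 mm high, about 110 g, stands loose on the bench with its lid up; origin at the centre of its underside, z up through the lid. Second largest of the four tins
- tin_43: round screw-lid aluminium tin, diameter 43 mm, 26 mm high, about 75 g, stands loose on the bench with its lid up; origin at the centre of its underside, z up through the lid. Third largest of the four tins
- tin_34: round screw-lid aluminium tin, diameter 34 mm, 23 mm high, about 45 g, stands loose on the bench with its lid up; origin at the centre of its underside, z up through the lid. Smallest of the four tins
- shelf: low fixed beech shelf, 160 mm deep (x), 362 wide (y), top 56 above the bench, 44 clear under the board; origin under its centre at bench height, x to the back. Front edge at x = -80 (robot's side), open. Walls 10 thick at y = -176, -88, 0, 88, 176 (dark lines on top), x -74 to 80, part four floorless bays, 78 clear, centres at y = -132, -44, 44, 132. Back lip 14 high at x = 72
- flower_jar: fixed glass jar of cream flowers, 155 mm high, flowers 90 mm across, on the back half of the shelf's top (45 mm behind its middle) above one end bay: y = +130 or -130 mm in the shelf's frame; origin at the centre of its underside. A dark pot of small files, 140 mm high, stands likewise above the other end bay
- vial_l: loose glass vial with black cap, 24 mm across, 52 mm high, standing among the tins on the robot's left; origin at the centre of its underside. Bystander
- vial_r: the same, on the robot's right. Bystander
- pen: loose grey pen with black cap, 135 mm long (x), 10 mm thick, lying in front of the robot between the tins; origin at the middle of its underside. Bystander
- hammer: loose small hammer lying on the robot's right, wooden handle along x, 240 mm long, head at +x, 66 mm wide and 24 mm high; origin at bench height under the middle of its length. Bystander

How it is judged:
By the outcome, as a careful person would: the job done as asked, in the order asked, and still so for the second after the job is handed in, with the robot touching nothing.
It also fails if it takes over 106 s, if anything falls off the work surface, if the arm or the gripper's body presses on something with over 40 N, if the wrist force passes 120 N, or if a joint passes its speed limit or range.

## Robot

A 6-joint arm with a two-finger parallel gripper is mounted at the origin on the work surface. World frame = base frame: x ahead of the robot, y to its left, z up, the work surface at z = 0. Lengths are in mm, angles in rad, forces in N, time in s.
With the tool pointing down it reaches from about 375 to 925 mm from the base axis. Payload 5.7 kg.
Tool frame: the origin (TCP) lies between the finger pads; the fingertips stand 17 mm ahead of it and the grasp point (between the pads) lies 2 mm behind it; y points along the fingers, x is the direction in which the jaws open and shut, and the axes are right-handed (so a half turn about y gives the same grasp; the last joint's range is limited). The gripper opens to 85 mm and grips with 20 to 120 N. Pads are 22 mm wide; open, the fingers measure 114 mm over their backs; the gripper's body (76 mm by 85 mm) begins 54 mm behind the grasp point. The pads swing forward as they close: fully open they stand 13 mm farther back than shut.
Start: joints at [-1.273, 0.359, 1.51, -0, 1.272, -0.115], TCP at [240.688, -549.577, 248.267] pointing down, gripper open.
Joint ranges: [-2.97, 2.97], [-1.01, 2.36], [0.21, 2.38], [-0.96, 4.11], [0.2, 2.71], [-2.98, 2.98]. Speed limits (rad/s): [2.39, 2.39, 3.14, 3.14, 3.14, 3.14].

## Interface

Orientations are given as a 3x3 rotation matrix whose columns are the frame's x, y, z axes.
In Python, from rig import * gives the robot as it stands. Calls block until the motion is done:
- goto(position, orientation): joint-space move of the TCP to a pose.
- movel(position, feed=150, rot=None): straight line of the TCP; rot=None keeps the orientation; feed is the mean speed in mm/s.
- move_joints(angles): joint-space move.
- command_gripper(opening, force=None): finger opening in mm; force is the grip in N (None keeps the last); returns when the fingers have stopped.
- wait(seconds).
- solve_ik(position, orientation): joint angles nearest the present ones, or None.
- get_state(): the state.
- get_image(name): name is "scene" or "top" or "wrist"; returns a dict with "image" (480x640x3 uint8, blue, green, red), "fov_y" (degrees; the focal length in pixels is half the picture's height over the tangent of half this angle, whatever the lens; pixels are square), "cx", "cy" (the principal point, pixels), "R" (3x3) and "t" (3): a world point X has camera coordinates R X + t; the wrist camera has in their place "tool_from_camera" (4x4, takes a point from camera to tool coordinates, whose origin is the TCP and whose axes are the tool frame's). Camera axes: x right, y down, z forward; pixel columns grow to the right and rows downward; lengths in mm; the calibration is good to about 2 mm. A picture is of the moment at which its call begins: read the wrist's pose just before it. There is no depth.
A pose or a line that the arm cannot do raises MotionError and nothing moves.
- sign_off(): hands the job in, once; it reports no verdict.
The state is a dict: "time": time; "q": joint angles; "joint_velocities": joint speeds; "tau": joint torques, N m; "tool_pos": TCP position; "tool_rot": TCP orientation; "contact_force": force on the tool from outside, world axes, zero at the start; "ft_torque": the same for the moment, N m; "gripper_width": finger opening in mm.
Only numpy, scipy, OpenCV 4.12 (cv2) and the standard library are available. Lean on these libraries where they do the work, as an engineer would, in place of code of your own. Each camera call takes 0.05 s, during which the arm holds its last target.

## Working session

There is one attempt and no reset: what is moved stays moved. The work goes in short steps, each a Python script; the robot and the scene stay as the last script left them, time stands still between calls to the robot, and variables do not carry over. Pictures are saved under pics/ and viewed, and the job is handed in when it is done.

```bash
ls; mkdir -p pics; python3 - <<'E'
from rig import *
import cv2
for n in ("scene","top"):
    d=get_image(n); cv2.imwrite(f"pics/{n}0.png",d["image"])
    print(n,d["fov_y"],d["cx"],d["cy"],d["R"],d["t"])
s=get_state(); print(s)
E
```

```text
pics
scene 48.33572734693157 318.74554857603044 242.41465601256363 [[-0.86877239  0.49508857  0.01103811]
 [ 0.3026471   0.54845842 -0.77948579]
 [-0.39196845 -0.67385508 -0.62632265]] [ 541.57308111  -79.495699   1480.53126469]
top 54.259570219627555 318.75194714736153 237.60353774913804 [[ 0.13277643 -0.99113875  0.00379436]
 [-0.96384726 -0.13001077 -0.23258475]
 [ 0.23101706  0.02722459 -0.97256873]] [-133.54686207  559.40548356  850.51659099]
{'time': 0.1, 'q': array([-1.27310170e+00,  3.59472342e-01,  1.51132644e+00,  5.11973186e-06,
        1.27253061e+00, -1.15088058e-01]), 'joint_velocities': array([-0.00060374, -0.00127177, -0.00166144, -0.00031489, -0.00197194,
       -0.0011105 ]), 'tau': array([ 8.86208636e-04, -5.28652918e+01, -2.79349065e+01, -1.83980619e-04,
        4.91327868e-03, -3.16662306e-05]), 'tool_pos': array([ 240.52120931, -549.03122016,  247.51334754]), 'tool_rot': array([[ 4.01158022e-01, -5.04735235e-04,  9.16008726e-01],
       [-9.16007242e-01,  1.66177968e-03,  4.01158288e-01],
       [-1.72468341e-03, -9.99998492e-01,  2.04295118e-04]]), 'contact_force': array([0.32628188, 0.95920659, 0.15481702]), 'ft_torque': array([-0.01735233, -0.0037863 , -0.00454041]), 'gripper_width': 85.38507867369883}
```

View pics/scene0.png

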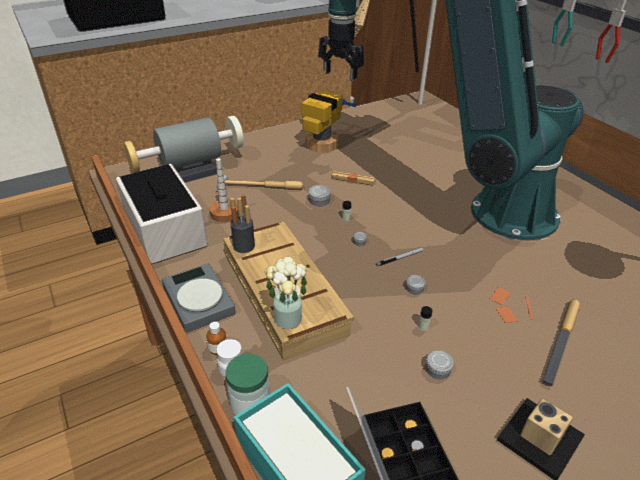

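View pics/top0.png

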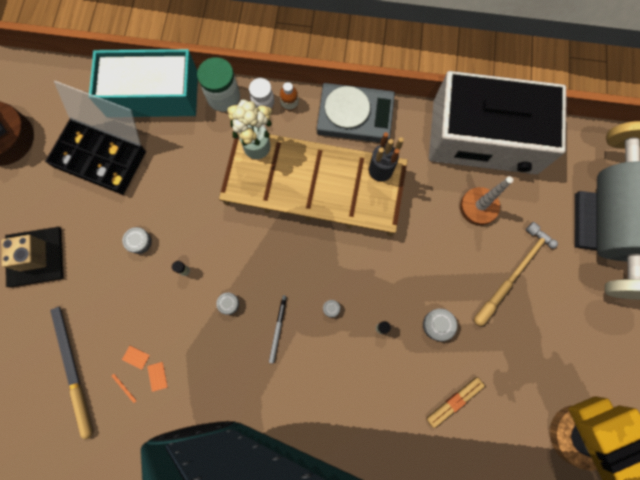

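```bash
python3 - <<'E'
import cv2
t=cv2.imread("pics/top0.png"); s=cv2.imread("pics/scene0.png")
cv2.imwrite("pics/t_shelf.png",cv2.resize(t[90:250,200:420],None,fx=3.6,fy=3.6,interpolation=cv2.INTER_CUBIC))
cv2.imwrite("pics/s_shelf.png",cv2.resize(s[185:365,200:370],None,fx=3.3,fy=3.3,interpolation=cv2.INTER_CUBIC))
c=[t[y-30:y+30,x-30:x+30] for x,y in((136,240),(228,303),(332,308),(440,324))]
c2=[s[y-30:y+30,x-30:x+30] for x,y in((439,364),(415,284),(360,238),(319,195))]
import numpy as np
cv2.imwrite("pics/tins.png",cv2.resize(np.vstack([np.hstack(c),np.hstack(c2)]),None,fx=3.3,fy=3.3,interpolation=cv2.INTER_CUBIC))
E
```

```text
(no output)
```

View pics/t_shelf.png

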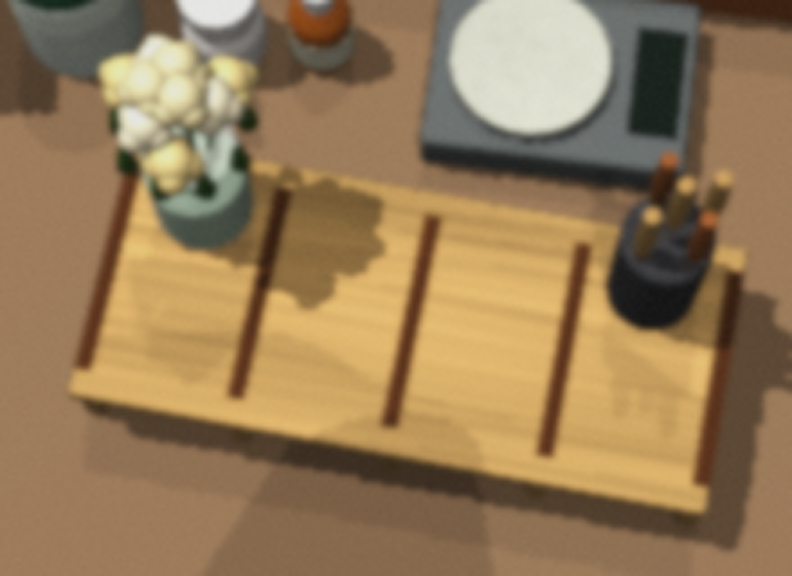

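View pics/s_shelf.png

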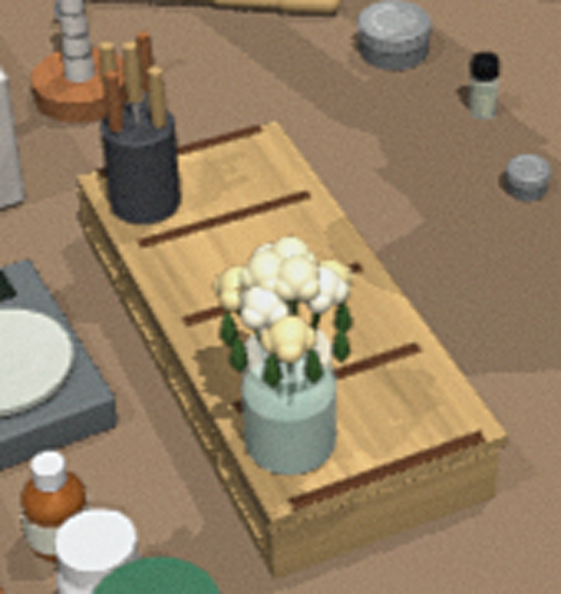

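View pics/tins.png

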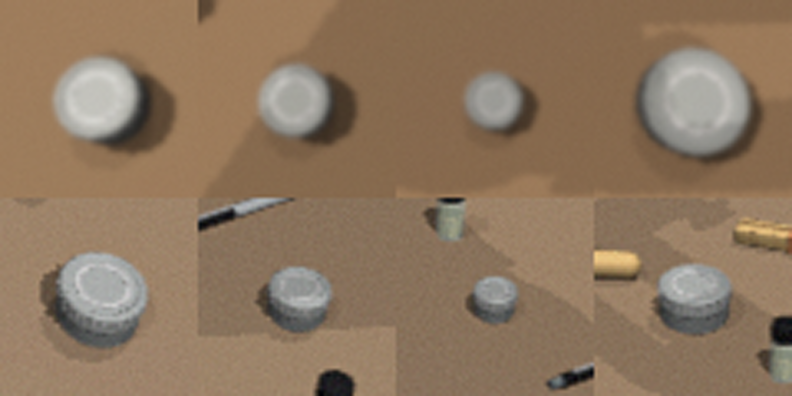

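```bash
cat > h.py <<'E'
import numpy as np, cv2
from scipy.optimize import least_squares
from rig import *
C={}
for n in("scene","top"):
    d=get_image(n); f=240/np.tan(np.radians(d["fov_y"])/2)
    C[n]=(np.array([[f,0,d["cx"]],[0,f,d["cy"]],[0,0,1]]),np.array(d["R"]),np.array(d["t"]),d["image"])
def proj(n,X):
    K,R,t,_=C[n]; p=(np.atleast_2d(X)@R.T+t)@K.T; return p[:,:2]/p[:,2:]
def atz(n,uv,z):
    K,R,t,_=C[n]; c=-R.T@t; r=R.T@np.linalg.inv(K)@np.array([uv[0],uv[1],1.]); return c+r*(z-c[2])/r[2]
def tri(us,ut):
    P=[C[n][0]@np.c_[C[n][1],C[n][2]] for n in("scene","top")]
    X=cv2.triangulatePoints(P[0],P[1],np.array(us,float).reshape(2,1),np.array(ut,float).reshape(2,1)).ravel(); X=X[:3]/X[3]
    return X,proj("scene",X)[0]-us,proj("top",X)[0]-ut
E
python3 - <<'E'
from h import *
np.set_printoptions(precision=1,suppress=True)
for n in C: print(n,-C[n][1].T@C[n][2])
T=[(136,240,97,97),(228,303,97,100),(332,308,97,100),(440,324,101,101)]
S=[(439,364,102,86),(415,284,101,87),(360,238,98,88),(319,195,100,85)]
f=lambda a:(a[0]-30+a[2]/3.3-.3,a[1]-30+a[3]/3.3-.3)
for a,b in zip(T,S): print(tri(f(b),f(a)))
g=lambda u,v:(200+u/3.6-.3,90+v/3.6-.3)
h=lambda u,v:(200+u/3.3-.3,185+v/3.3-.3)
tc=dict(FL=g(72,378),FR=g(703,497),BR=g(745,252))
sc=dict(FL=h(503,438),FR=h(275,124),BR=h(79,181),BL=h(275,517))
for k in tc:
    print(k,tri(sc[k],tc[k]),atz("top",tc[k],56),atz("scene",sc[k],56))
print(atz("scene",sc["BL"],56))
E
```

```text
scene [1074.9  773.1  859.3]
top [360.4 -82.8 957.8]
(array([528.9, 312.3,  29. ]), array([0.5, 0. ]), array([ 0.5, -0.4]))
(array([426.8, 104.3,  26.2]), array([0.5, 0. ]), array([ 0.6, -0.5]))
(array([ 445.2, -101.3,   25.4]), array([0.7, 0.1]), array([ 0.8, -0.8]))
(array([ 441.4, -315.5,   33.6]), array([0.5, 0.2]), array([ 0.8, -0.8]))
FL (array([634.8, 153.8,  56.3]), array([-0.7, -0.1]), array([-0.6,  0.6])) [636.3 152.8  56. ] [633.6 154.4  56. ]
FR (array([ 612.7, -203.8,   58. ]), array([-0.6, -0.2]), array([-0.7,  0.7])) [ 614.9 -205.3   56. ] [ 610.7 -204.7   56. ]
BR (array([ 765.2, -216.3,   51.6]), array([0.2, 0.1]), array([ 0.2, -0.2])) [ 762.7 -215.3   56. ] [ 767.1 -211.4   56. ]
[785.4 142.5  56. ]
```

```bash
python3 - <<'E'
from h import *
np.set_printoptions(precision=3,suppress=True)
g=lambda u,v:(200+u/3.6-.3,90+v/3.6-.3)
h=lambda u,v:(200+u/3.3-.3,185+v/3.3-.3)
m={'FL':(-80,181),'FR':(-80,-181),'BR':(80,-181),'BL':(80,181)}
tc=dict(FL=g(72,378),FR=g(703,497),BR=g(745,252))
sc=dict(FL=h(503,438),FR=h(275,124),BR=h(79,181),BL=h(275,517))
def w(p,q,z=56):
    c,s=np.cos(p[2]),np.sin(p[2]); return np.array([p[0]+c*q[0]-s*q[1],p[1]+s*q[0]+c*q[1],z])
def res(p):
    return np.concatenate([proj("top",w(p,m[k]))[0]-tc[k] for k in tc]+[proj("scene",w(p,m[k]))[0]-sc[k] for k in sc])
r=least_squares(res,[704,-31,-.06],loss='soft_l1'); print(r.x,r.fun)
p=r.x
for n,box in(("top",(200,90,220,160)),("scene",(200,185,170,180))):
    im=cv2.resize(C[n][3],None,fx=4,fy=4,interpolation=cv2.INTER_CUBIC)
    def L(a,b,za,zb,col):
        A=(proj(n,w(p,a,za))[0]+.5)*4;B=(proj(n,w(p,b,zb))[0]+.5)*4
        cv2.line(im,tuple(int(x) for x in A),tuple(int(x) for x in B),col,1)
    for z in(0,56):
        ks=['FL','FR','BR','BL']
        for i in range(4): L(m[ks[i]],m[ks[(i+1)%4]],z,z,(0,0,255) if z else (255,0,0))
    for y in(-176,-88,0,88,176): L((-74,y),(80,y),56,56,(0,255,0))
    x,y,ww,hh=[4*v for v in box]
    cv2.imwrite(f"pics/ov_{n}.png",cv2.resize(im[y:y+hh,x:x+ww],None,fx=.82,fy=.82))
E
```

```text
[700.692 -30.452  -0.064] [-1.557  1.648  0.088  2.75   0.696 -2.768  0.705  0.063  0.283 -0.418
 -1.475 -0.862 -2.51   2.184]
```

View pics/ov_top.png

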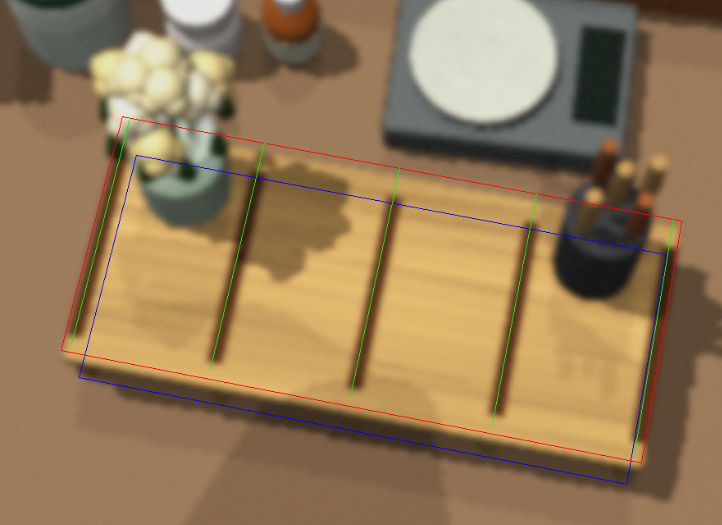

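View pics/ov_scene.png

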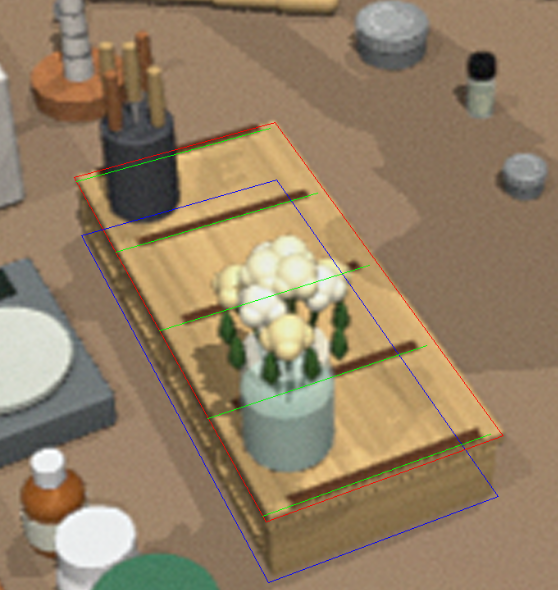

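```bash
cat > act.py <<'E'
import numpy as np, cv2
from rig import *
SH=np.array([703.,-30.5]); YAW=-0.063
c,s=np.cos(YAW),np.sin(YAW)
def w(x,y,z): return np.array([SH[0]+c*x-s*y,SH[1]+s*x+c*y,z])
def down(ang):
    x=np.array([np.cos(ang),np.sin(ang),0]); y=np.array([0,0,-1.]); return np.c_[x,y,np.cross(x,y)]
def tilt(th,sgn=1):
    y=np.array([c*np.sin(th),s*np.sin(th),-np.cos(th)]); x=sgn*np.array([-s,c,0]); return np.c_[x,y,np.cross(x,y)]
def best(p,mk):   # choose of two equivalent half turns the one nearer in joints
    q0=np.array(get_state()["q"]); o=[]
    for R in mk:
        q=solve_ik(p,R)
        if q is not None: o.append((np.abs(np.array(q)-q0).max(),R,q))
    o.sort(key=lambda a:a[0]); return o[0][1]
def rep(m):
    st=get_state(); print(m,"t=%.1f"%st["time"],np.round(st["tool_pos"],1),"F",np.round(st["contact_force"],1),"w %.1f"%st["gripper_width"])
def snap(n,f):
    d=get_image(n); cv2.imwrite(f"pics/{f}.png",d["image"]); return d
def pick(xy,d,ang,z=20,zup=110):
    p=np.array([xy[0],xy[1],zup]); R=best(p,[down(ang),down(ang+np.pi)])
    command_gripper(min(85,d+18),40)
    goto(p,R); movel([xy[0],xy[1],z],feed=120); rep("at tin")
    command_gripper(d-6,40); rep("gripped")
    movel(p,feed=200); rep("lifted")
def place(bay,d,z=20,gap=21):
    a=np.pi/2+YAW; p=w(-80-gap,bay,110); R=best(p,[down(a),down(a+np.pi)])
    goto(p,R); movel(w(-80-gap,bay,z+1.5),feed=120); rep("set")
    command_gripper(min(85,d+16)); movel(w(-80-gap,bay,85),feed=200); rep("released")
TH=np.radians(35)
def push(bay,d,gap=21,g=20,depth=12,pz=8.5):
    P=lambda corner,z: w(corner-11*np.cos(TH)-17*np.sin(TH),bay,z+17*np.cos(TH))
    s0=-80-gap-d/2-14
    R=best(P(s0-10,90),[tilt(TH),tilt(TH,-1)])
    goto(P(s0-10,80),R); command_gripper(g); movel(P(s0,pz),feed=150); rep("down")
    movel(P(-80+depth,pz),feed=60); rep("pushed")
    movel(P(s0,pz+3),feed=150); movel(P(s0,100),feed=250); rep("clear")
E
python3 - <<'E'
from act import *
pick((441.4,-315.5),62,0.0)
d=snap("wrist","w1"); snap("scene","s1")
E
```

```text
at tin t=2.7 [ 441.7 -316.1   20.5] F [-0.2 -0.4 -0.3] w 79.9
gripped t=3.0 [ 441.9 -316.    21.1] F [-1.5  0.1  5.7] w 60.8
lifted t=3.6 [ 441.1 -315.2  109.7] F [-0.2 -0.  -1.4] w 60.7
```

View pics/w1.png

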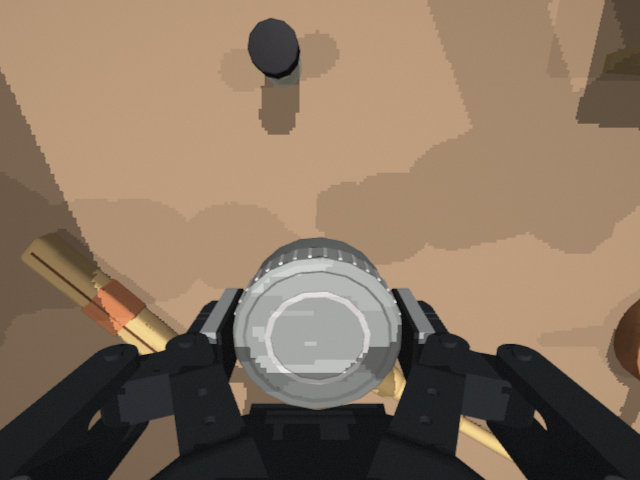

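View pics/s1.png

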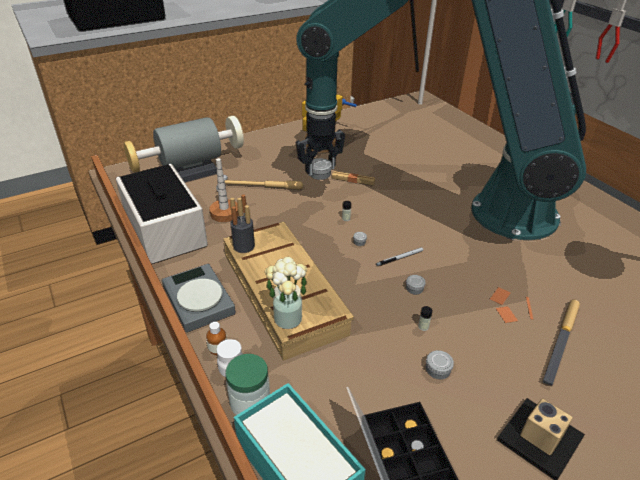

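```bash
python3 - <<'E'
from act import *
a=np.pi/2+YAW; p=w(-101,132,110); 
for R in(down(a),down(a+np.pi)): print(solve_ik(p,R), solve_ik(w(-140,132,80),tilt(TH)),solve_ik(w(-140,132,80),tilt(TH,-1)))
R=best(p,[down(a),down(a+np.pi)]); goto(p,R); rep("hover")
st=get_state(); d=snap("wrist","w2")
np.savez("w2.npz",pos=st["tool_pos"],rot=st["tool_rot"],T=d["tool_from_camera"],fov=d["fov_y"],cx=d["cx"],cy=d["cy"])
E
```

```text
[ 6.30758377e-02  5.32598122e-01  1.60430241e+00 -4.44089210e-16
  1.00469212e+00 -1.44472049e+00] None None
[ 6.30758377e-02  5.32598122e-01  1.60430241e+00 -4.44089210e-16
  1.00469212e+00  1.69687216e+00] None None
hover t=5.4 [610.5 106.4 109.9] F [ 0.7 -0.5 -2.5] w 60.6
```

View pics/w2.png

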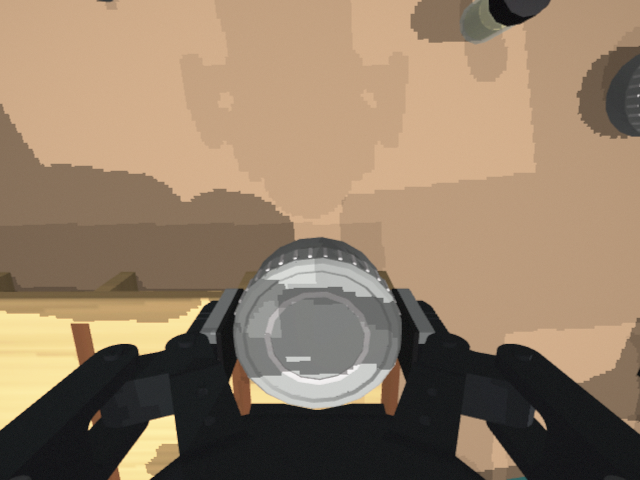

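```bash
python3 - <<'E'
from act import *
np.set_printoptions(precision=2,suppress=True)
for bay in(132,-132):
  for x in(-170,-140,-100):
    for th in(10,20,25,30,35):
      print(bay,x,th,[solve_ik(w(x,bay,z),tilt(np.radians(th),s)) for z in(25,) for s in (1,-1)])
z=np.load("w2.npz"); f=240/np.tan(np.radians(z["fov"])/2); T=z["T"]
def wat(u,v,h):
    r=z["rot"]@(T[:3,:3]@np.array([(u-z["cx"])/f,(v-z["cy"])/f,1])); o=z["rot"]@T[:3,3]+z["pos"]; return o+r*(h-o[2])/r[2]
for u,v in((30,296),(180,299)):
    X=wat(u,v,56); d=X[:2]-SH; print(X, c*d[0]+s*d[1],-s*d[0]+c*d[1])
for u,v in((240,413),(392,413),(80,325)):
    X=wat(u,v,56); d=X[:2]-SH; print(X, c*d[0]+s*d[1],-s*d[0]+c*d[1])
E
```

```text
132 -170 10 [array([ 0.1 ,  0.55,  1.95, -0.06,  0.48, -1.36]), array([ 0.1 ,  0.55,  1.95, -0.06,  0.48,  1.78])]
132 -170 20 [None, None]
132 -170 25 [None, None]
132 -170 30 [None, None]
132 -170 35 [array([0.16, 0.62, 2.27, 3.5 , 0.37, 1.42]), array([ 0.16,  0.62,  2.27,  3.5 ,  0.37, -1.72])]
132 -140 10 [array([ 0.09,  0.57,  1.88, -0.05,  0.52, -1.38]), array([ 0.09,  0.57,  1.88, -0.05,  0.52,  1.77])]
132 -140 20 [array([ 0.11,  0.56,  2.02, -0.26,  0.23, -1.16]), array([ 0.11,  0.56,  2.02, -0.26,  0.23,  1.98])]
132 -140 25 [None, None]
132 -140 30 [None, None]
132 -140 35 [array([0.14, 0.62, 2.21, 3.54, 0.31, 1.36]), array([ 0.14,  0.62,  2.21,  3.54,  0.31, -1.78])]
132 -100 10 [array([ 0.08,  0.6 ,  1.8 , -0.04,  0.57, -1.4 ]), array([ 0.08,  0.6 ,  1.8 , -0.04,  0.57,  1.75])]
132 -100 20 [array([ 0.09,  0.58,  1.93, -0.19,  0.28, -1.24]), array([ 0.09,  0.58,  1.93, -0.19,  0.28,  1.9 ])]
132 -100 25 [None, None]
132 -100 30 [None, None]
132 -100 35 [array([0.12, 0.63, 2.12, 3.61, 0.24, 1.27]), array([ 0.12,  0.63,  2.12,  3.61,  0.24, -1.87])]
-132 -170 10 [array([-0
[... 1274 characters left out ...]
rray([-0.44,  0.58,  1.95,  0.42,  0.31,  0.81])]
-132 -100 25 [array([-0.47,  0.58,  2.02,  0.89,  0.21, -2.82]), array([-0.47,  0.58,  2.02,  0.89,  0.21,  0.32])]
-132 -100 30 [array([-0.49,  0.6 ,  2.08,  1.68,  0.21,  2.65]), array([-0.49,  0.6 ,  2.08,  1.68,  0.21, -0.49])]
-132 -100 35 [array([-0.52,  0.63,  2.14,  2.2 ,  0.32,  2.1 ]), array([-0.52,  0.63,  2.14,  2.2 ,  0.32, -1.04])]
[612.73 -51.38  56.  ] -88.7802276442778 -26.52424393362201
[619.72  30.22  56.  ] -86.93852930645846 55.35178484950637
[696.93  53.69  56.  ] -11.3603695872618 83.63786544810868
[702.72 145.57  56.  ] -11.366538997375104 175.70371667369136
[631.95 -28.45  56.  ] -71.03533638884078 -2.4246956901617107
```

```bash
python3 - <<'E'
import cv2
im=cv2.imread("pics/w2.png")[270:350,0:235]; cv2.imwrite("pics/w2c.png",cv2.resize(im,None,fx=3.4,fy=3.4,interpolation=cv2.INTER_NEAREST))
from act import *
for th in(35,40,45):
  for bay in(132,44,-44,-132):
    print(th,bay,[None if (q:=solve_ik(w(x,bay,z),tilt(np.radians(th),-1))) is None else np.round(q,2)[[2,3,4,5]] for x,z in((-175,25),(-175,100),(-85,25))])
E
```

```text
35 132 [array([ 2.28,  3.5 ,  0.38, -1.72]), None, array([ 2.09,  3.64,  0.22, -1.92])]
35 44 [array([ 2.34,  3.09,  0.43, -1.56]), None, array([ 2.14,  3.08,  0.24, -1.53])]
35 -44 [array([ 2.35,  2.74,  0.45, -1.46]), array([ 2.31,  2.26,  0.23, -0.95]), array([ 2.15,  2.6 ,  0.27, -1.24])]
35 -132 [array([ 2.31,  2.36,  0.44, -1.3 ]), array([ 2.26,  1.77,  0.31, -0.68]), array([ 2.11,  2.16,  0.3 , -0.97])]
40 132 [array([ 2.34,  3.43,  0.58, -1.63]), array([ 2.3 ,  3.64,  0.33, -1.85]), array([ 2.15,  3.47,  0.39, -1.73])]
40 44 [None, array([ 2.37,  3.07,  0.36, -1.54]), array([ 2.2 ,  3.1 ,  0.43, -1.55])]
40 -44 [None, array([ 2.37,  2.58,  0.4 , -1.3 ]), array([ 2.21,  2.76,  0.45, -1.42])]
40 -132 [array([ 2.36,  2.48,  0.62, -1.48]), array([ 2.33,  2.13,  0.44, -1.08]), array([ 2.17,  2.41,  0.45, -1.26])]
45 132 [None, array([ 2.36,  3.51,  0.53, -1.71]), array([ 2.2 ,  3.41,  0.57, -1.65])]
45 44 [None, None, array([ 2.25,  3.11,  0.63, -1.56])]
45 -44 [None, None, array([ 2.26,  2.82,  0.64, -1.5 ])]
45 -132 [None, None, array([ 2.22,  2.53,  0.62, -1.41])]
```

View pics/w2c.png

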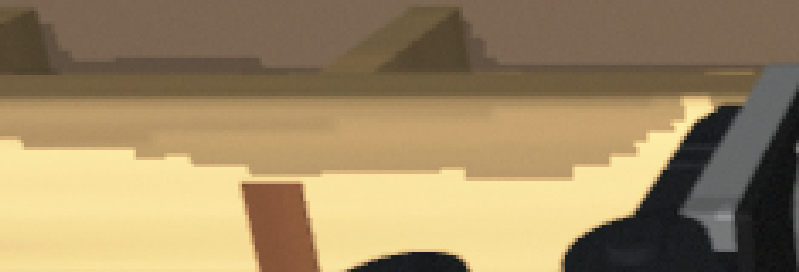

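```bash
python3 - <<'E'
from h import *
import act
from act import SH,c,s
np.set_printoptions(precision=1,suppress=True)
L=lambda X:(np.round([c*(X[0]-SH[0])+s*(X[1]-SH[1]),-s*(X[0]-SH[0])+c*(X[1]-SH[1])],1))
z=np.load("w2.npz"); f=240/np.tan(np.radians(z["fov"])/2); T=z["T"]
print("cam",z["rot"]@T[:3,3]+z["pos"], "viewdir",z["rot"]@T[:3,2],z["fov"],f)
def wat(u,v,h):
    r=z["rot"]@(T[:3,:3]@np.array([(u-z["cx"])/f,(v-z["cy"])/f,1])); o=z["rot"]@T[:3,3]+z["pos"]; return o+r*(h-o[2])/r[2]
print("wrist wall bottom z0",L(wat(123,272,0)),L(wat(134,272,0)),"z44 wall",L(wat(100,291,44)))
print("board bottom z44",L(wat(100,291.5,44)),"top z56",L(wat(100,298,56)),"line",L(wat(80,324,56)))
g=lambda u,v:(200+u/3.6-.3,90+v/3.6-.3)
h=lambda u,v:(200+u/3.3-.3,185+v/3.3-.3)
for n,p in(("y176",g(83,368)),("88",g(236,397)),("0",g(390,425)),("-88",g(545,455)),("-176",g(703,484)),("88b",g(284,193)),("0b",g(434,217)),("-88b",g(582,245))): print("top",n,L(atz("top",p,56)))
for n,p in(("176",h(480,437)),("88",h(418,348)),("0",h(359,268)),("-88",h(308,196)),("-176",h(262,129)),("-88b",h(141,243)),("176b",h(292,502))): print("scene",n,L(atz("scene",p,56)))
E
```

```text
cam [538.5 110.9 235.3] viewdir [ 0.3 -0.  -1. ] 67.64054562835992 358.23346011452225
wrist wall bottom z0 [-80.8  -6.1] [-80.8   1.6] z44 wall [-86.3   4.4]
board bottom z44 [-86.    4.3] top z56 [-87.6  11.6] line [-71.7  -2.3]
top y176 [-71.2 174.1]
top 88 [-71.  86.]
top 0 [-70.1  -1.9]
top -88 [-70.3 -89.9]
top -176 [ -69.6 -178.8]
top 88b [54.9 86.1]
top 0b [57.3 -1.7]
top -88b [ 57.1 -88.3]
scene 176 [-68.5 173.3]
scene 88 [-69.4  86. ]
scene 0 [-68.2  -2.2]
scene -88 [-68.5 -89.3]
scene -176 [ -69.7 -178.1]
scene -88b [ 58.2 -91.3]
scene 176b [ 57.6 171.6]
```

```bash
sed -i 's/^SH=.*/SH=np.array([696.4,-32.1]); YAW=-0.063/' act.py; python3 - <<'E'
from act import *
np.set_printoptions(precision=2,suppress=True)
place(132,62)
for th in(35,37,40):
  T=np.radians(th)
  for bay,d in((132,62),(44,52),(-44,43),(-132,34)):
    s0=-101-d/2-9; P=lambda k,z: w(k-11*np.cos(T)-17*np.sin(T),bay,z+17*np.cos(T))
    print(th,bay,[None if (q:=solve_ik(p,tilt(T,-1))) is None else np.array(q) for p in(P(s0,60),P(s0,9.5),P(-66,9.5),P(-66,5))])
snap("scene","s3"); snap("top","t3")
E
```

```text
set t=6.7 [602.7 106.1  24.7] F [-12.5  -1.   37.3] w 60.7
released t=7.5 [604.3 106.   85.3] F [ 0.6 -0.  -1.1] w 77.6
35 132 [array([ 0.15,  0.48,  2.24,  3.73,  0.22, -1.97]), array([ 0.15,  0.62,  2.27,  3.49,  0.37, -1.72]), array([ 0.12,  0.64,  2.11,  3.61,  0.23, -1.88]), array([ 0.12,  0.65,  2.11,  3.59,  0.24, -1.86])]
35 44 [array([-0.1 ,  0.48,  2.29,  3.05,  0.23, -1.51]), array([-0.1 ,  0.62,  2.31,  3.09,  0.41, -1.55]), array([-0.1 ,  0.63,  2.15,  3.07,  0.25, -1.53]), array([-0.1 ,  0.64,  2.16,  3.07,  0.27, -1.53])]
35 -44 [array([-0.36,  0.48,  2.28,  2.46,  0.27, -1.15]), array([-0.36,  0.62,  2.31,  2.72,  0.42, -1.42]), array([-0.31,  0.63,  2.16,  2.61,  0.28, -1.26]), array([-0.31,  0.64,  2.16,  2.63,  0.29, -1.28])]
35 -132 [array([-0.58,  0.49,  2.23,  1.96,  0.31, -0.85]), array([-0.58,  0.62,  2.26,  2.32,  0.4 , -1.23]), array([-0.51,  0.63,  2.12,  2.18,  0.31, -1.01]), array([-0.51,  0.64,  2.13,  2.21,  0.31, -1.04])]
37 132 [array([ 0.16,  0.5 ,  2.27,  3.62,  0.29, -1.85]), array([ 0.16,  0.65,  2.29,  3.45,  0.45, -1.68]), array([ 0.12,  0.65,  
[... 863 characters left out ...]
.41, -1.71]), array([ 0.13,  0.69,  2.17,  3.44,  0.42, -1.7 ])]
40 44 [array([-0.1 ,  0.53,  2.36,  3.08,  0.44, -1.55]), array([-0.1 ,  0.7 ,  2.38,  3.1 ,  0.63, -1.57]), array([-0.1 ,  0.68,  2.22,  3.09,  0.45, -1.55]), array([-0.1 ,  0.69,  2.22,  3.09,  0.46, -1.55])]
40 -44 [array([-0.38,  0.53,  2.35,  2.67,  0.46, -1.39]), array([-0.38,  0.7 ,  2.37,  2.79,  0.63, -1.53]), array([-0.33,  0.68,  2.22,  2.76,  0.47, -1.43]), array([-0.33,  0.69,  2.22,  2.77,  0.48, -1.44])]
40 -132 [array([-0.62,  0.53,  2.3 ,  2.27,  0.46, -1.2 ]), array([-0.62,  0.68,  2.31,  2.47,  0.58, -1.43]), array([-0.54,  0.68,  2.18,  2.42,  0.46, -1.28]), array([-0.54,  0.69,  2.18,  2.44,  0.47, -1.3 ])]
```

View pics/s3.png

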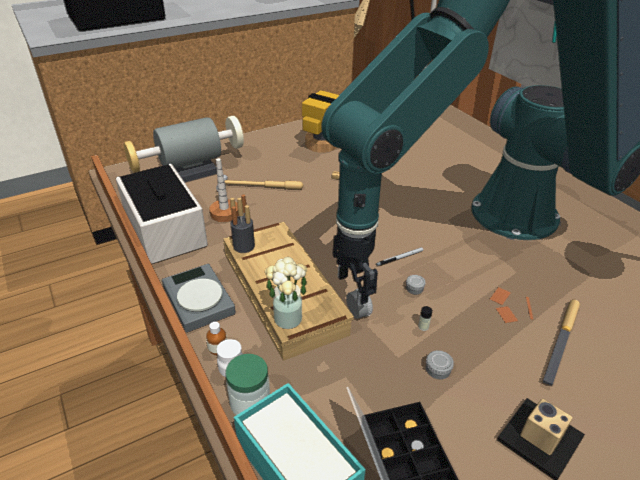

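View pics/t3.png

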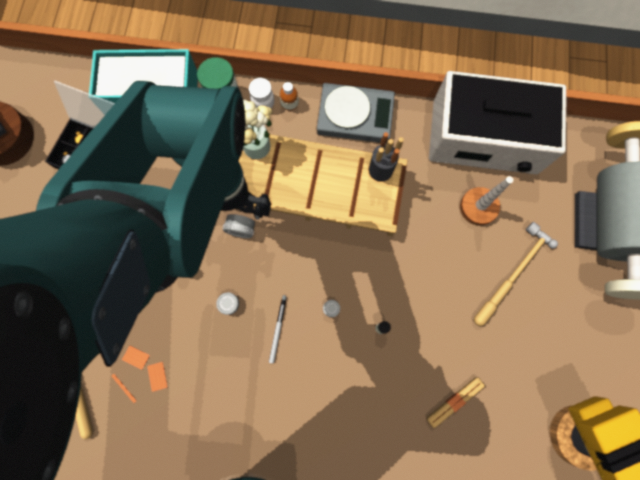

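```bash
python3 - <<'E'
from act import *
snap("wrist","w4"); 
im=cv2.imread("pics/s3.png")[230:350,290:450]; cv2.imwrite("pics/s3c.png",cv2.resize(im,None,fx=4.5,fy=4.5,interpolation=cv2.INTER_CUBIC))
E
```

```text
(no output)
```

View pics/w4.png

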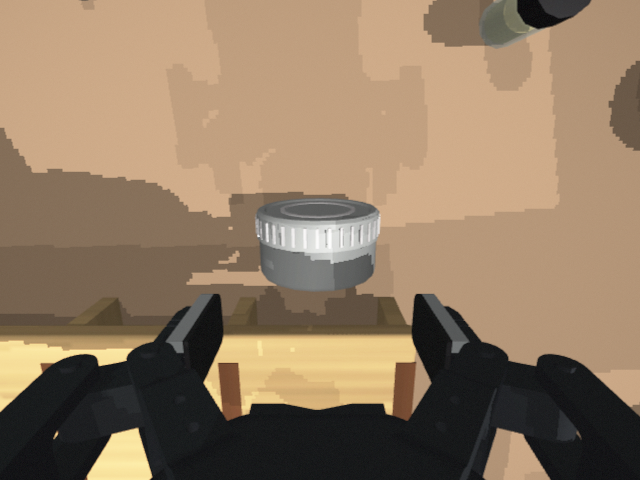

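View pics/s3c.png

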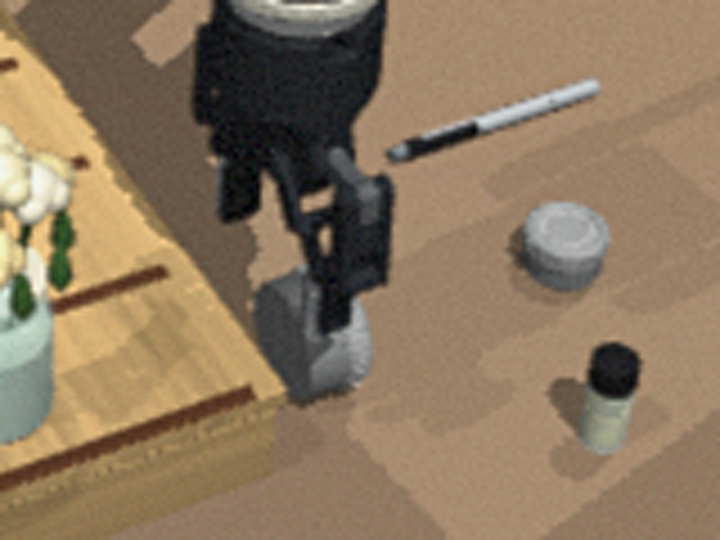

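```bash
cat >> act.py <<'E'
def wray(u,v,h,st,d):
    f=240/np.tan(np.radians(d["fov_y"])/2); T=np.array(d["tool_from_camera"]); r=st["tool_rot"]@(T[:3,:3]@np.array([(u-d["cx"])/f,(v-d["cy"])/f,1])); o=st["tool_rot"]@T[:3,3]+st["tool_pos"]
    return o+r*(h-o[2])/r[2]
def loc(X): return np.round([c*(X[0]-SH[0])+s*(X[1]-SH[1]),-s*(X[0]-SH[0])+c*(X[1]-SH[1])],1)
E
python3 - <<'E'
from act import *
st=get_state(); d=get_image("wrist")
for u,v,h in((318,289,62),(318,248,62),(318,222,62),(258,225,31),(380,225,31),(318,200,0),(318,331,56),(390,299,0)):
    X=wray(u,v,h,st,d); print(u,v,h,np.round(X,1),loc(X))
E
```

```text
318 289 62 [596.5 106.4  62. ] [-108.4  131.9]
318 248 62 [577.4 107.6  62. ] [-127.5  131.9]
318 222 62 [566.  108.3  62. ] [-139.   131.9]
258 225 31 [572.9  77.1  31. ] [-130.1  101.2]
380 225 31 [576.8 139.4  31. ] [-130.1  163.7]
318 200 0 [567.3 108.3   0. ] [-137.7  132. ]
318 331 56 [621.  104.9  56. ] [-83.9 131.9]
390 299 0 [633.8 150.2   0. ] [-73.9 178. ]
```

```bash
python3 - <<'E'
from act import *
np.set_printoptions(precision=2,suppress=True)
R=np.array(get_state()["tool_rot"]); print(R)
movel(w(-123,131.9,85)); movel(w(-123,131.9,33),feed=100); rep("at")
command_gripper(54,40); rep("grip"); movel(w(-123,131.9,75)); 
p=w(-178,20,100); th=-np.radians(40)
sg=1 if (R[:,0]@np.array([-np.sin(YAW),np.cos(YAW),0]))>0 else -1
movel(w(-178,131.9,90)); movel(p); rep("moved")
print(solve_ik(p,tilt(th,sg)), solve_ik(w(-178,20,37),tilt(th,sg)))
movel(p,feed=80,rot=tilt(th,sg)) if False else goto(p,tilt(th,sg)); rep("tilted")
snap("wrist","w5"); snap("scene","s5")
E
```

```text
[[ 0.06 -0.   -1.  ]
 [ 1.   -0.    0.06]
 [-0.   -1.    0.  ]]
at t=8.6 [582.4 107.3  33. ] F [-0.9 -0.7  0.7] w 78.1
grip t=8.9 [582.7 107.4  34.1] F [-1.5 -0.4  5.9] w 60.7
moved t=10.8 [520.1  -0.6  99.9] F [ 0.2  0.4 -1.6] w 60.8
[-0.11  0.79  1.33 -0.03  1.72 -1.61] [-0.11  0.87  1.35 -0.03  1.62 -1.61]
tilted t=11.6 [519.8  -0.3  99.5] F [-0.2 -0.4 -2.2] w 60.5
```

View pics/w5.png

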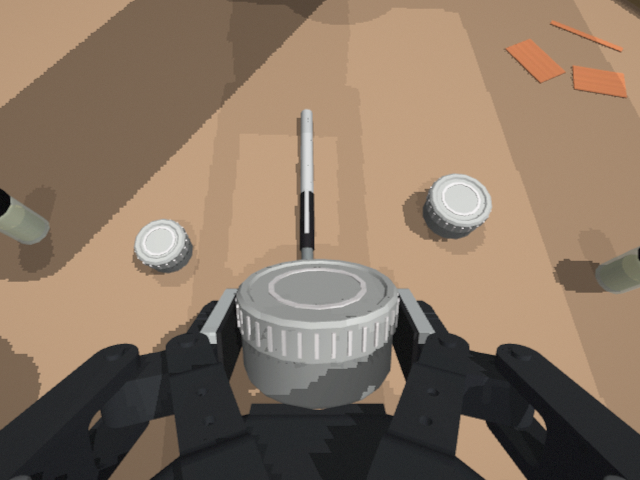

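View pics/s5.png

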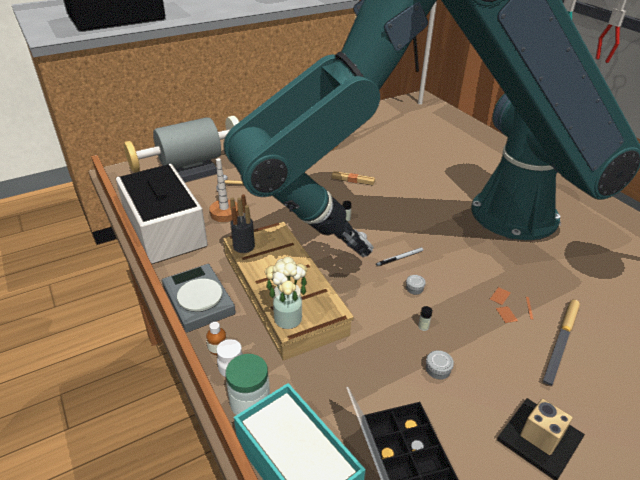

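```bash
python3 - <<'E'
from act import *
st=get_state(); d=get_image("wrist")
X=wray(308,250,5,st,d);print(X,loc(X))
R=st["tool_rot"]
movel(w(-172,20,60),feed=150); movel(w(-172,20,37),feed=40); rep("low")
if get_state()["contact_force"][2]<6:
    command_gripper(80); rep("open"); wait(0.4)
    snap("wrist","w6")
E
```

```text
[448.38884494  -2.98885456   5.        ] [-249.4   13.4]
low t=12.9 [525.9  -1.3  37.1] F [-0.3  0.5  1.2] w 60.7
open t=13.2 [526.   -1.3  37. ] F [ 0.3  0.9 -0. ] w 80.0
```

View pics/w6.png

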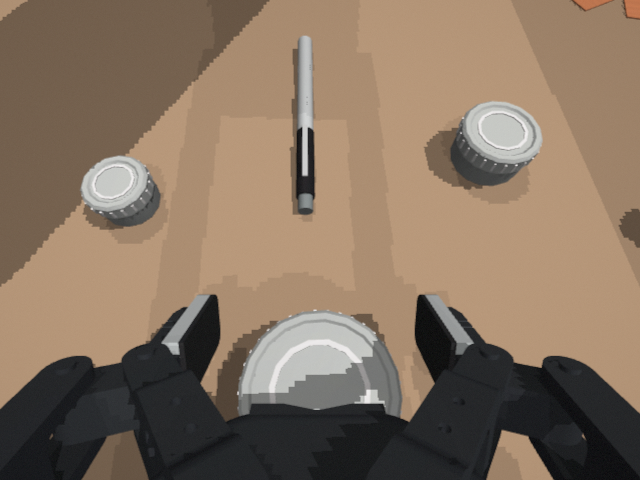

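```bash
python3 - <<'E'
from act import *
movel(w(-172,20,130),feed=200)
goto(w(-190,20,150),down(np.pi/2+YAW)); rep("up")
st=get_state(); d=snap("wrist","w7"); np.savez("w7.npz",pos=st["tool_pos"],rot=st["tool_rot"],T=d["tool_from_camera"],fov=d["fov_y"],cx=d["cx"],cy=d["cy"])
snap("top","t7")
E
```

```text
up t=15.1 [ 5.082e+02 -3.000e-01  1.494e+02] F [-0.5 -0.3 -0.3] w 80.1
```

View pics/w7.png

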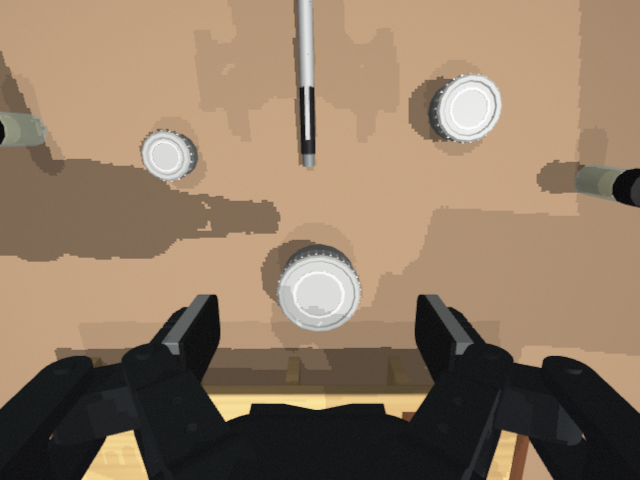

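```bash
cat >> act.py <<'E'
def place(bay,d,z=20,gap=22,hi=110):
    x0=-80-d/2-10; a=np.pi/2+YAW; p=w(x0,bay,hi); R=best(p,[down(a),down(a+np.pi)])
    goto(p,R); movel(w(x0,bay,z+1.5),feed=130); rep("low")
    movel(w(-80-gap,bay,z+1),feed=70); rep("slid")
    command_gripper(d+9); movel(w(-80-gap,bay,90),feed=200); rep("released")
TH=np.radians(37)
def push(bay,d,gap=22,g=20,depth=14,pz=9.5):
    P=lambda corner,z: w(corner-11*np.cos(TH)-17*np.sin(TH),bay,z+17*np.cos(TH))
    s0=-80-gap-d/2-9
    goto(P(s0,60),tilt(TH,SG)); command_gripper(g); movel(P(s0,pz),feed=150); rep("down")
    movel(P(-80+depth,pz),feed=60); rep("pushed")
    return lambda: (movel(P(s0,pz+1),feed=150), movel(P(s0,60),feed=250), rep("clear"))
SG=-1
E
python3 - <<'E'
from act import *
z=np.load("w7.npz"); st=dict(tool_pos=z["pos"],tool_rot=z["rot"]); d=dict(fov_y=z["fov"],cx=z["cx"],cy=z["cy"],tool_from_camera=z["T"])
X=wray(319,293,33,st,d); print(X,loc(X)); print(wray(470,107,26,st,d),wray(166,155,23,st,d))
assert abs(X[0]-533)<30 and abs(X[1])<15
a=np.pi/2+YAW
movel([X[0],X[1],110]); 
movel([X[0],X[1],18],feed=120); rep("at"); command_gripper(56,40); rep("grip"); movel([X[0],X[1],110],feed=200)
place(132,62,z=18); snap("wrist","w8")
E
```

```text
[547.18802006  -1.70957946  33.        ] [-150.8   20.9]
[424.53168059 104.76860581  26.        ] [ 442.4564213  -100.39829368   23.        ]
at t=16.6 [547.7  -1.8  18.7] F [-1.2  0.7 -0.3] w 80.0
grip t=16.9 [547.9  -1.8  19.2] F [ 0.  -0.4  5.2] w 61.3
low t=18.9 [583.9 106.5  19.3] F [-0.3  0.5 -1. ] w 60.8
slid t=19.3 [603.8 106.   19.1] F [-1.1 -0.  -1. ] w 60.8
released t=20.1 [602.9 106.1  90.3] F [-0.1  0.8 -1.2] w 71.2
```

View pics/w8.png

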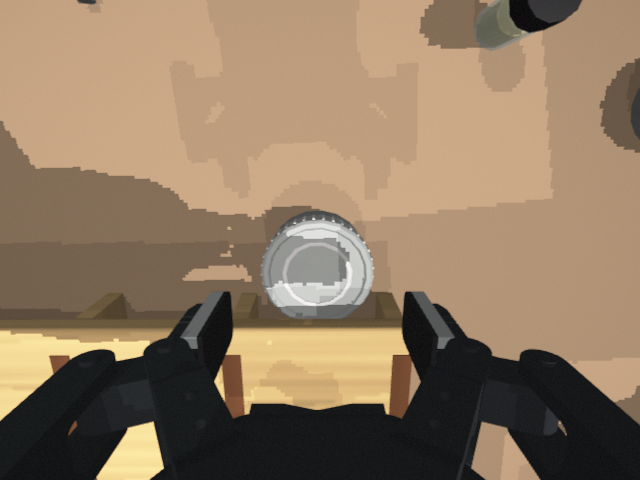

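```bash
python3 - <<'E'
from act import *
pick((528.9,312.3),52,-0.57,z=18); place(44,52,z=18); snap("wrist","w9")
E
```

```text
at tin t=22.2 [529.5 312.3  18.5] F [0.2 0.  0.5] w 70.1
gripped t=22.5 [529.7 312.7  19.3] F [-0.7 -0.4  5.5] w 50.6
lifted t=23.1 [528.3 312.1 109.5] F [ 0.1 -0.5 -1.2] w 51.1
low t=25.1 [583.6  19.7  19.4] F [ 0.   0.5 -1.4] w 50.9
slid t=25.4 [598.4  18.2  19.2] F [-0.3  0.  -0.7] w 51.0
released t=26.2 [597.4  18.2  90.3] F [ 0.2  0.3 -0.9] w 60.8
```

View pics/w9.png

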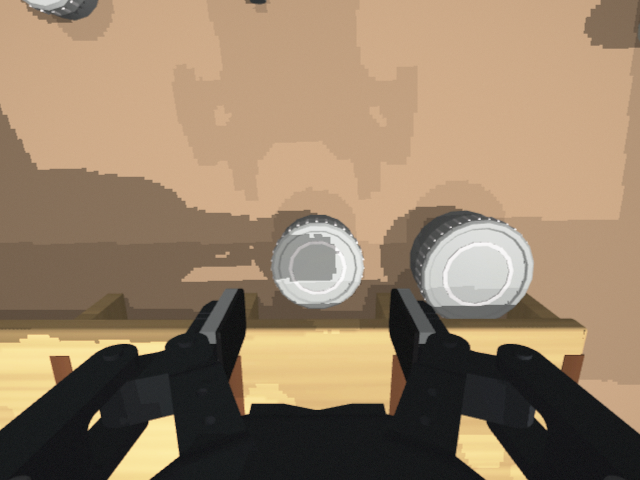

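```bash
python3 - <<'E'
from act import *
a=np.pi/2+YAW
pick((425.8,104.5),43,a,z=18); place(-44,43,z=18)
pick((444,-101),34,a,z=20); place(-132,34,z=20); snap("wrist","w10")
E
```

```text
at tin t=28.2 [426.5 104.4  18.2] F [ 0.4 -0.3  0.4] w 61.1
gripped t=28.5 [426.5 104.5  18.9] F [-0.2 -0.4  7.1] w 42.1
lifted t=29.1 [425.5 104.5 109.9] F [-0.7  0.1 -0.8] w 41.9
low t=30.9 [582.3 -68.4  19.6] F [-0.2  0.3 -0.7] w 41.4
slid t=31.1 [592.9 -69.7  19.3] F [-0.2  1.2 -0.3] w 42.2
released t=31.9 [591.9 -69.7  90.2] F [ 0.2  0.1 -0. ] w 52.2
at tin t=33.7 [ 444.6 -101.1   20.2] F [ 0.4  0.7 -0.3] w 51.8
gripped t=34.0 [ 444.7 -101.2   20.9] F [-0.4  1.5  6.6] w 32.6
lifted t=34.6 [ 443.8 -101.   109.9] F [-0.  -0.  -1.1] w 32.4
low t=36.1 [ 580.8 -156.9   21.4] F [ 0.8 -0.6 -0.9] w 32.8
slid t=36.3 [ 587.1 -157.6   21.4] F [ 0.4  0.3 -1. ] w 32.5
released t=37.1 [ 586.6 -157.5   90.6] F [-0.3 -0.4 -0.6] w 43.0
```

View pics/w10.png

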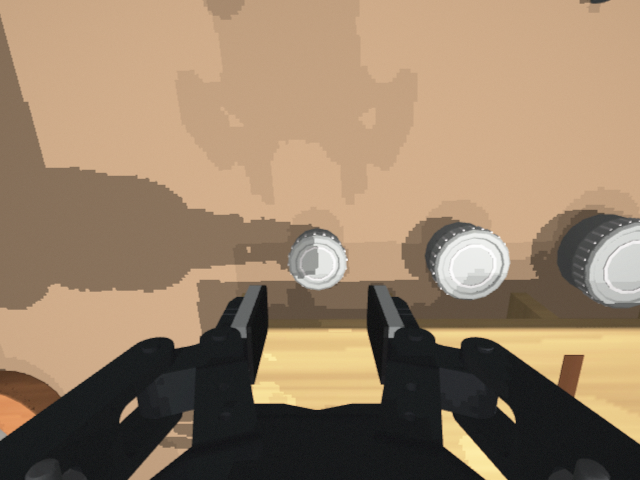

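```bash
sed -i 's/^SG=-1/SG=1/' act.py; python3 - <<'E'
from act import *
np.set_printoptions(precision=2,suppress=True)
st=get_state(); print(st["q"])
for p in ((-140,-132,60),(-140,-132,150),(-160,-132,200),(-160,-132,250),(-200,-132,200),(-200,-132,250)):
    print(p,solve_ik(w(*p),tilt(TH,SG)))
for p in ((-150,-132,300),(-180,-132,300)):
    print(p,solve_ik(w(*p),down(np.pi/2+YAW)))
E
```

```text
[-0.38  0.54  1.65 -0.    0.95 -1.88]
(-140, -132, 60) [-0.59  0.54  2.25  2.19  0.38  2.05]
(-140, -132, 150) [-0.59  0.31  2.19  1.37  0.31  2.92]
(-160, -132, 200) None
(-160, -132, 250) [-0.62  0.08  2.11  0.73  0.5  -2.7 ]
(-200, -132, 200) None
(-200, -132, 250) [-0.69  0.02  2.17  0.77  0.53 -2.79]
(-150, -132, 300) [-0.4   0.26  1.53 -0.    1.36 -1.91]
(-180, -132, 300) [-0.42  0.21  1.59 -0.    1.34 -1.93]
```

```bash
python3 - <<'E'
from act import *
np.set_printoptions(precision=2,suppress=True)
for x,z in ((420,300),(450,250),(480,250)):
    print(x,z,solve_ik(np.array([x,-100,z]),down(np.pi/2+YAW)))
for th in (50,60,70):
  for x,z in ((450,150),(450,200),(500,200),(500,250),(550,250)):
    print(th,x,z,solve_ik(np.array([x,-120,z]),tilt(np.radians(th),1)))
E
```

```text
420 300 [-0.39  0.06  1.77 -0.    1.31 -1.9 ]
450 250 [-0.37  0.16  1.79 -0.    1.19 -1.88]
480 250 [-0.35  0.2   1.74 -0.    1.21 -1.85]
50 450 150 None
50 450 200 None
50 500 200 None
50 500 250 [-0.7   0.06  2.35  1.64  0.48  2.62]
50 550 250 [-0.59  0.12  2.27  1.7   0.4   2.65]
60 450 150 None
60 450 200 None
60 500 200 None
60 500 250 None
60 550 250 None
70 450 150 None
70 450 200 None
70 500 200 None
70 500 250 None
70 550 250 None
```

```bash
python3 - <<'E'
from act import *
np.set_printoptions(precision=2,suppress=True)
movel(w(-102,-132,110)); goto(np.array([450,-100,250]),down(np.pi/2+YAW)); rep("back")
command_gripper(20)
q=solve_ik(np.array([500,-120,250]),tilt(np.radians(50),1)); print(q); assert q[3]>1
move_joints(q); rep("flipped")
back=push(-132,34,g=16)
st=get_state(); print(st["q"]); snap("wrist","w11"); snap("scene","s11")
E
```

```text
back t=38.2 [ 450.6 -100.3  249.3] F [-0.1 -0.2 -0.7] w 43.0
[-0.7   0.06  2.35  1.64  0.48  2.62]
flipped t=42.3 [ 500.1 -120.   250.1] F [-0.1  0.1  0.5] w 20.3
down t=43.8 [ 541.3 -154.5   23.5] F [-0.4  0.1  0.8] w 16.0
pushed t=45.0 [ 602.8 -158.4   22.9] F [ 0.5 -0.  -0.2] w 15.6
[-0.52  0.65  2.15  2.3   0.37  2.  ]
```

View pics/w11.png

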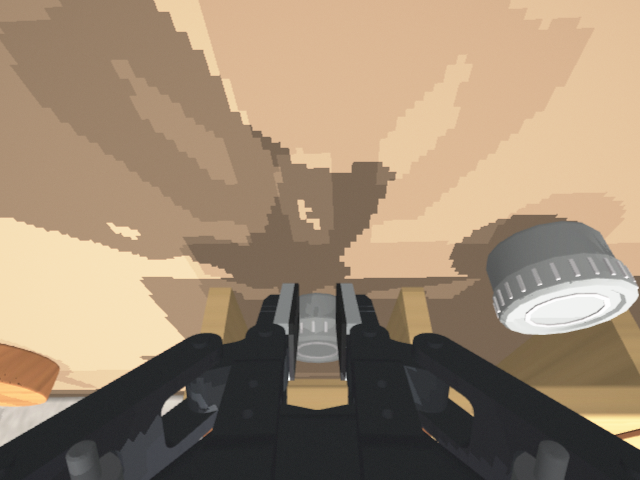

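View pics/s11.png

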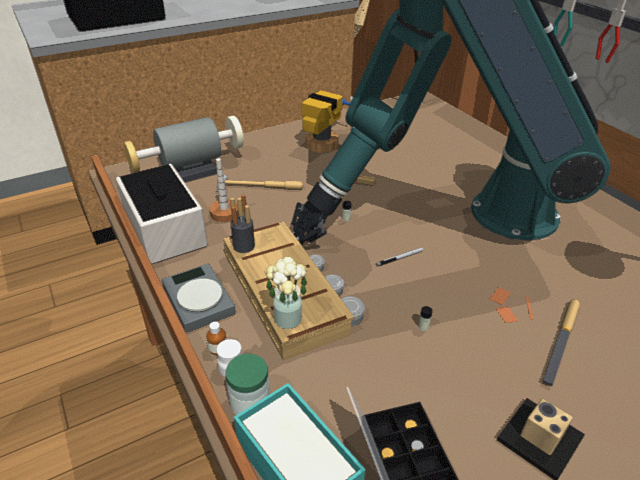

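```bash
python3 - <<'E'
from act import *
P=lambda corner,z,bay: w(corner-11*np.cos(TH)-17*np.sin(TH),bay,z+17*np.cos(TH))
s0=-80-22-17-9
movel(P(s0,10.5,-132),feed=150); movel(P(s0,60,-132),feed=250)
push(-44,43,g=18)()
push(44,52,g=22)()
push(132,62,g=24)()
st=get_state(); d=snap("wrist","w12"); np.savez("w12.npz",pos=st["tool_pos"],rot=st["tool_rot"],T=d["tool_from_camera"],fov=d["fov_y"],cx=d["cx"],cy=d["cy"])
E
```

```text
down t=47.3 [542.2 -66.9  22.8] F [ 1.1 -0.  -0.5] w 18.1
pushed t=48.6 [608.4 -70.6  22.9] F [-0.4  0.3 -0.4] w 17.6
clear t=49.5 [544.9 -67.1  75.6] F [-0.7  0.1 -0.2] w 17.9
down t=50.8 [543.2  21.1  22.7] F [0.2 0.4 0.3] w 21.9
pushed t=52.1 [614.   17.2  22.9] F [ 0.1  0.1 -0.3] w 22.0
clear t=53.1 [546.2  21.4  75.8] F [0.7 0.5 0.2] w 21.6
down t=54.4 [543.8 109.1  22.8] F [ 0.8 -0.2  0.3] w 24.1
pushed t=55.8 [619.8 105.   23. ] F [-0.7 -0.8  0.1] w 24.2
clear t=56.8 [546.7 109.9  75.7] F [-0.7 -0.4 -0.2] w 23.6
```

View pics/w12.png

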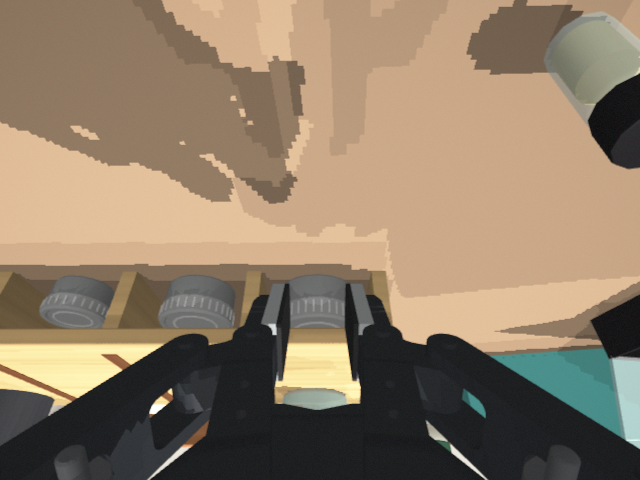

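```bash
python3 - <<'E'
from act import *
im=cv2.imread("pics/w12.png")[240:360,0:400]; cv2.imwrite("pics/w12c.png",cv2.resize(im,None,fx=2,fy=2,interpolation=cv2.INTER_NEAREST))
z=np.load("w12.npz"); st=dict(tool_pos=z["pos"],tool_rot=z["rot"]); d=dict(fov_y=z["fov"],cx=z["cx"],cy=z["cy"],tool_from_camera=z["T"])
for n,u,v in(("62",318,276),("52",200,276),("43",84,276),("wall",252,272),("wall",378,271),("wall",126,272)): print(n,loc(wray(u,v,0,st,d)))
print("front z44",loc(wray(200,329,44,st,d)),loc(wray(200,341,56,st,d)))
E
```

```text
62 [-68.  132.8]
52 [-68.1  47.4]
43 [-68.2 -36.4]
wall [-73.6  85.9]
wall [-74.9 175.2]
wall [-73.7  -3.7]
front z44 [-77.3  58.4] [-88.6  63.7]
```

View pics/w12c.png

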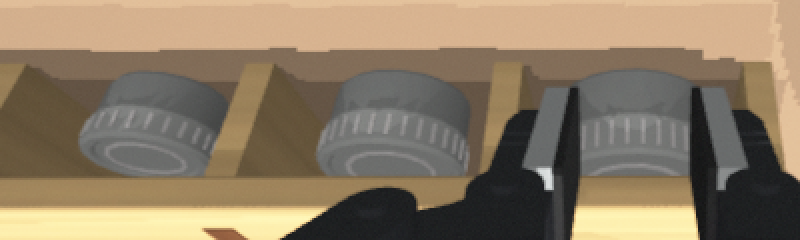

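```bash
python3 - <<'E'
from act import *
goto(w(-165,-100,75),tilt(TH,SG)); rep("look")
st=get_state(); d=snap("wrist","w13")
im=d["image"][230:360]; cv2.imwrite("pics/w13c.png",im)
goto(np.array([500,-120,250]),tilt(np.radians(50),1)); q=np.array(get_state()["q"]); q[0]=-1.2; move_joints(q); rep("away"); snap("top","t13"); snap("scene","s13")
np.savez("w13.npz",pos=st["tool_pos"],rot=st["tool_rot"],T=d["tool_from_camera"],fov=d["fov_y"],cx=d["cx"],cy=d["cy"])
E
```

```text
look t=58.0 [ 525.4 -121.1   74.4] F [-0.4 -0.6  0.5] w 24.1
away t=59.8 [ 382.5 -343.5  249.3] F [ 0.8 -0.4  0.5] w 24.1
```

View pics/w13.png

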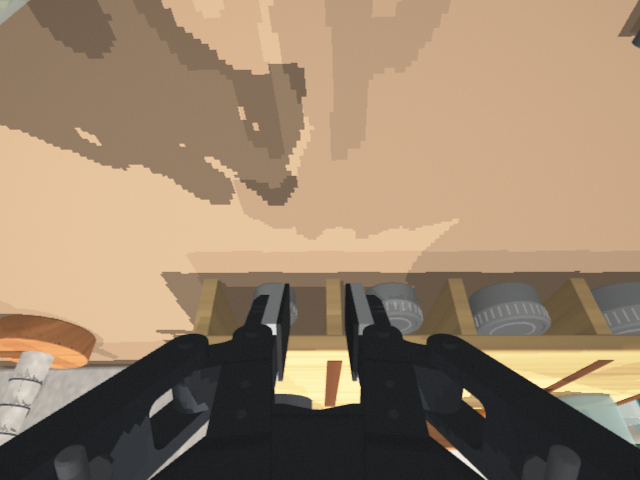

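View pics/t13.png

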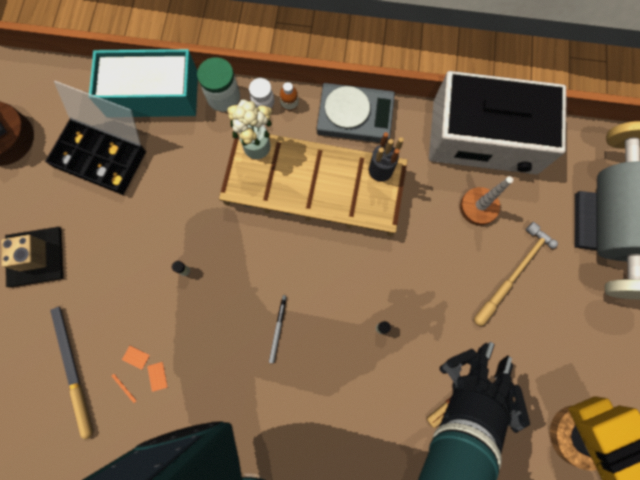

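View pics/s13.png

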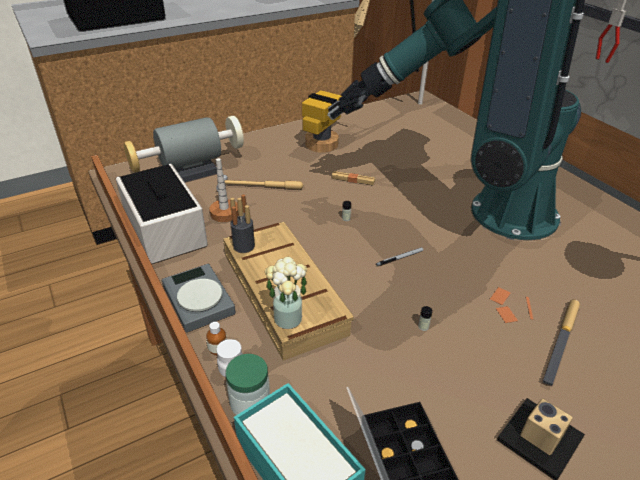

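```bash
python3 - <<'E'
from act import *
z=np.load("w13.npz"); st=dict(tool_pos=z["pos"],tool_rot=z["rot"]); d=dict(fov_y=z["fov"],cx=z["cx"],cy=z["cy"],tool_from_camera=z["T"])
x=loc(wray(272,283,0,st,d)); print(x,loc(wray(393,282,0,st,d)),loc(wray(212,279,0,st,d)))
rep("end"); sign_off()
E
```

```text
[ -68.3 -132.9] [-69.9 -44.2] [ -74.  -175.7]
end t=59.9 [ 382.8 -343.1  249.6] F [-0.   0.8  0.2] w 23.9
the job is handed in; nothing more can be done
```

The job is handed in at 59.9 s of the 106 s allowed. All four tins are under the shelf, one in each bay: 62 below the flower jar, then 52, 43, and 34 below the pot of files.

**How it was done:** I gripped each tin from above and set it in front of its bay. I then slid its leading edge in, or up close for the smaller tins, and pushed it home with the tilted fingertips.

**What went wrong:** On my first try with tin_62, I lowered it over the board's front edge. It pressed with about 37 N, just under the 40 N limit. That figure is a single wrist reading taken after the move, so a higher peak can't be ruled out. The tin tipped onto its rim. I picked it up, tilted it until it dropped flat with the lid up, and placed it again.

**Measurement that disagreed:** My first fit of the shelf put its front edge about 7 mm too far back. The wrist camera and the dark lines on top showed the error, and I corrected it before pushing anything in.

**Last checks:**
- **Depth:** in the wrist pictures all four near edges are 10–12 mm behind the shelf's front edge, so well inside.
- **Position:** tins 34, 52 and 62 are within about 3.5 mm of their bay centres. Tin_43 read up to 8 mm off in one view taken at an angle and 0.2 mm in another. None looked to be against a wall.
- **Lids:** the three largest were clearly lid up, with the knurled lid on top. Tin_34 was seen lid up during its push and partly hidden afterwards.
- **Bystanders:** the vials, pen and hammer look unmoved in the overhead picture.
- **Robot:** it ended well clear, at 250 mm height, touching nothing.

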